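# Latch the split potting mould shut

## Task

Close the split potting mould with its draw latch: lift the claw over the keeper bar on the sliding half, hook it behind the bar, then swing the lever back and down over centre until it lies fully home, so that the latch holds the two halves drawn together. Leave the latch closed and let go, and do not disturb the small things lying on the bench around the mould.

Things in the scene. Friction and masses are not known exactly. Their poses are not given: they have to be found in the camera images.
- mould: Split potting mould: two aluminium blocks, 82 mm wide, flat tops 50 mm above the bench, on a bolted steel bed. Origin on the bench straight below the lever pivot; z up, +x from the fixed half (with the lever) to the sliding half (with the keeper). Bed: x -85 to 165 mm, y -50 to 50; fixed half x -77 to 35; sliding half 90 mm long. Task things lie on the mid-plane y = 0.
- sliding_half (a joint): Gap between the mould halves, m: 0 when they meet, starts at 0.014 to 0.020, at most 0.030. The sliding half moves along the mould's x with about 4 N of friction; a stiff rubber seal (11 N/mm) resists over the last 5 mm. The closed latch leaves a gap of about 1.6 mm.
- lever (a joint): Latch lever angle, rad: 0 shut, level along the mould's -x on its stop; grows as it is raised towards the keeper (1.57 upright, 2.2 its end). Stiff hinge (0.07 N m), stays where left; starts half raised, 0.58 to 0.82. With the claw hooked, closing it draws the sliding half in, hardest (about 0.25 N m) near 0.5; it passes centre near 0.14, then stays down.
- pivot (a point): Centre of the lever's hinge pin (axis along the mould's y), 74 mm above the bench over the mould's origin. The claw's own hinge pin rides on the lever 25 mm from this pin: with the lever shut it lies 25 mm towards the mould's -x and 3.5 mm lower, so raising the lever carries the claw up and forward.
- lever_bar (a point): Centre of the lever's handle, a round cross bar 14 mm in diameter, 60 mm long along the mould's y, 85 mm from the pivot; two side plates 12 mm deep, 25 mm wide over both, join it to the pivot. With the lever shut its centre is 75 mm above the bench; upright, 159 mm.
- claw_tab (a point): Centre of the thumb tab at the free end of the claw: an upright steel block 26 mm long (along the claw), 12 mm thick (across), 28 mm tall, pinched across its thickness from above. The claw (60 g, two side bars, 42 mm wide over all) hangs on its pin and falls by its weight. Site x along the claw away from the lever, z out of its top. Centre 98.5 mm from the pin, 17 mm above the bar line.
- claw_lip (a point): Middle of the inner face of the claw's downturned lip (36 mm wide, 5 mm thick), 104.5 mm from the claw's pin, 7 mm below the bar line; the lip ends 10 mm lower. It is 6 mm beyond the tab centre along the claw and 24 mm below it. Starts unhooked, resting short of the keeper or on it. Hooked: about 4 mm beyond the keeper's centre (mould x) and level with it within 2 mm.
- keeper (a point): Centre of the keeper, a level round steel bar 8 mm in diameter along the mould's y, 64 mm above the bench, between two cheeks 56 mm apart inside (20 mm long, tops 72 mm above the bench) on the sliding half; 75 mm plus the gap from the pivot along the mould's +x. Site axes are the mould's.
- marker: Bystander: marker pen, 130 mm long. Leave it.
- battery: Bystander: 9 V block battery, 27 x 50 x 18 mm. Leave it.
- grid_tray: Bystander: pale component tray with a grid of pockets, 78 x 122 x 9 mm. Leave it.
- brush: Bystander: slim black brush, 24 x 138 x 12 mm, lying beside the mould. Leave it.

How it is judged:
By the outcome, as a careful person would: the job done as asked, in the order asked, and still so for the second after the job is handed in, with the robot touching nothing.
It also fails if it takes over 64 s, if anything falls off the work surface, if the arm or the gripper's body presses on something with over 40 N, if the wrist force passes 120 N, or if a joint passes its speed limit or range.

## Robot

A 6-joint arm with a two-finger parallel gripper is mounted at the origin on a cart in front of the work surface, level with it; the furniture and walls round the work are solid. World frame = base frame: x ahead of the robot, y to its left, z up, the work surface at z = 0. Lengths are in m, angles in rad, forces in N, time in s.
With the tool pointing down it reaches from about 0.35 to 0.775 m from the base axis. Payload 7.3 kg.
Tool frame: the origin (TCP) lies at the very end of the fingers, on their centre line; the grasp point (between the pads) lies 19 mm behind it; z points along the fingers, y is the line along which they close (so a half turn about z gives the same grasp; the last joint's range is limited). The gripper opens to 92 mm and grips with 3 to 60 N. Pads are 19 mm wide; open, the fingers measure 130 mm over their backs; the gripper's body (75 mm by 190 mm) begins 47 mm behind the grasp point.
Start: joints at [1.014, 0.342, 1.524, -0, 1.275, -0.146], TCP at [0.21, 0.481, 0.227] pointing down, gripper open.
Joint ranges: [-2.53, 2.53], [-0.77, 2.02], [0.04, 2.7], [-1, 4.14], [0.28, 2.66], [-3.11, 3.11]. Speed limits (rad/s): [2.57, 2.57, 3.14, 3.14, 3.14, 3.14].

## Interface

Orientations are given as [roll, pitch, yaw] about the fixed x, y, z axes, in that order (R = Rz(yaw) Ry(pitch) Rx(roll)).
In Python, from cell import robot, read_camera, get_calibration gives the robot as it stands. The module is installed in compiled form; this text tells all that it offers.
- The arm moves only by the tool send_rows, never from a script. Its argument "plan" is a list of rows, each a list of 2 entries, a list of its own where there are three numbers: the shift along the tool's x, y, z as a fraction of full scale, then the turn, a rotation vector about the tool's x, y, z as a fraction of full scale. A call has exactly 10 rows; each row shifts and turns the commanded pose from where the row before left it, along the tool's axes as they then stand; what a row does not reach is not made up. Full scale, the value 1, is 0.025 m for a shift and 90 degrees for a turn. A row lasts 1/8 s, in which the tool goes at most 62.5 mm and 10.7 degrees, less where a joint would pass 70% of its speed; a pose out of reach is approached as far as the arm can. A call with a number of a shift or a turn outside -1 to 1 is refused whole. A call with a gripper value outside its range is refused whole. "gripper" is the opening, from -1 (shut) to 1 (fully open), so that 0 is half open, set as the call begins (left out, the last holds). The fingers move at their own pace and stop on an object; "force" is the grip in N (left out, the last holds). Time passes only in rows, so rows that do not move let the fingers close, or fill a call up. It gives the time, the measured TCP pose, the force, the opening and the grip force at its end, in the units of the state.
- robot.observe(): the state, without advancing time (a new reading comes with each control period).
- read_camera(name): name is "scene" or "top" or "wrist"; returns (picture, depth): 480x640x3 uint8, blue, green, red; 480x640 float32, m along the optical axis (not along the pixel's ray), 0 where there is no reading.
- get_calibration(name): a dict with "intrinsics" (3x3 intrinsics, pixels), "rvec" (rotation vector, rad) and "tvec" (3), from world to camera coordinates, as OpenCV has them. Camera axes: x right, y down, z forward; pixel columns grow to the right and rows downward; lengths in m; the calibration is good to about 2 mm. A picture is of the moment at which its call begins: read the wrist's pose just before it. get_calibration takes no time and is no camera call; for the wrist camera it gives the pose at the moment of the call.
- robot.hand_in(): hands the job in; it is judged then, once.
The state is a dict: "time": time; "qpos": joint angles; "qvel": joint speeds; "joint_efforts": joint torques, N m; "tool_pos": TCP position; "tool_rot": TCP orientation; "contact_force": force on the tool from outside, world axes, zero at the start; "torque": the same for the moment, N m; "opening": finger opening in m; "grip_force": force on a finger pad.
Only numpy, scipy, OpenCV 4.12 (cv2) and the standard library are available. Lean on these libraries where they do the work, as an engineer would, in place of code of your own. Each camera call takes 0.05 s, during which the arm holds its last target. There are 200 camera calls.

## Working session

There is one attempt and no reset: what is moved stays moved. The work goes in short steps, Python scripts to look and compute and a tool call to move; the robot and the scene stay as the last step left them, time stands still between calls to the robot, and variables do not carry over. Pictures are saved under pics/ and viewed, at most 10 in all, crops included, and the job is handed in when it is done.

Besides the shell and the picture viewer there is one more tool, called after "Call:" as name(argument=value, ...) on one line, values as JSON. send_rows: Moves the arm, as the interface text tells. Shift numbers are shares of 0.025 m and turn numbers shares of 90 degrees, none past 1 either way. Its arguments: {"type":"object","properties":{"plan":{"type":"array"},"gripper":{"type":"number"},"force":{"type":"number"}},"required":["plan"]}

```bash
mkdir -p pics; cat > h.py <<'E'
import numpy as np,cv2
from cell import robot,read_camera,get_calibration
def snap(n,f):
    c=get_calibration(n);im,d=read_camera(n);cv2.imwrite(f'pics/{f}.png',im);np.savez(f'{f}.npz',im=im,d=d,K=c['intrinsics'],r=c['rvec'],t=c['tvec']);return im,d
def cloud(f):
    z=np.load(f'{f}.npz');d=z['d'];K=z['K'];R=cv2.Rodrigues(z['r'])[0];v,u=np.mgrid[:480,:640]
    p=np.stack([(u-K[0,2])/K[0,0]*d,(v-K[1,2])/K[1,1]*d,d],-1)
    return (p-z['t'].ravel())@R, z['im']
E
python3 - <<'E'
from h import *
snap('top','top0');snap('scene','scene0')
a=cv2.imread('pics/top0.png');b=cv2.imread('pics/scene0.png')
s=robot.observe();print(s)
for f in('top0','scene0'):
    P,_=cloud(f)
    z=np.load(f+'.npz');print(f,(-cv2.Rodrigues(z['r'])[0].T@z['t'].ravel()))
E
```

```text
{'time': 0.1, 'qpos': array([ 1.01398842e+00,  3.42663890e-01,  1.52490000e+00, -2.28349901e-05,
        1.27539156e+00, -1.46015756e-01]), 'qvel': array([ 0.00081295, -0.0043651 , -0.00314132,  0.00178748,  0.00151025,
       -0.00033401]), 'joint_efforts': array([ 7.83170217e-04, -4.32006848e+01, -2.44694746e+01,  7.17415893e-02,
        5.27692284e-02, -4.51823053e-05]), 'tool_pos': array([0.20945699, 0.4810235 , 0.22611633]), 'tool_rot': array([-3.14024118e+00, -1.76679339e-04,  2.73080705e+00]), 'contact_force': array([-0.01263105, -0.02380855,  0.40189178]), 'torque': array([ 0.01000932, -0.03746259, -0.02503304]), 'grip_force': 0.0, 'opening': 0.09182343721043608}
top0 [ 0.34154513 -0.06963472  0.92299334]
scene0 [ 0.08303212 -0.4090813   0.75292224]
```

View pics/top0.png

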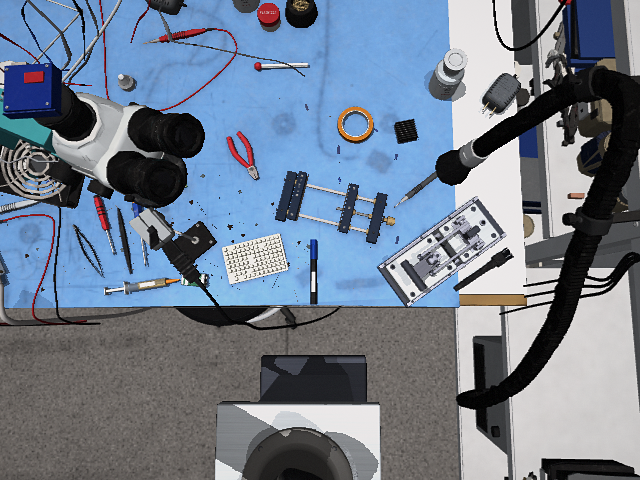

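View pics/scene0.png

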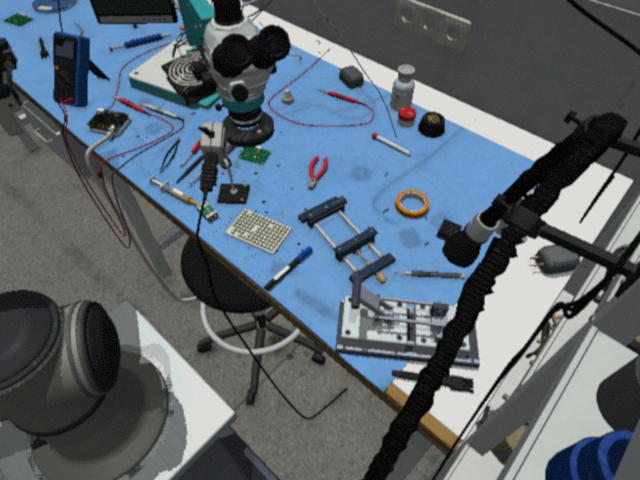

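The top view shows the mould at about (443,251), turned roughly 35° in the image, with the brush at (483,270) on its right. A fume-extraction hose hangs nearby, with its nozzle at (455,165). The scene view shows the lever half raised at (357,290).

```bash
python3 - <<'E'
from h import *
P,im=cloud('top0')
g=lambda r,c:np.round(P[r,c],3)
for n,(u,v) in dict(bedA=(378,265),bedB=(408,305),bedC=(512,240),bedD=(477,198),noz=(455,165),hose1=(520,100),hose2=(600,80),hose3=(625,130),hose4=(590,260),hose5=(540,350),brush=(483,270)).items(): print(n,g(v,u))
Q=P.reshape(-1,3);ok=(Q[:,2]>0.04)&(Q[:,2]<0.055)&(np.abs(Q[:,0]-P[251,443,0])<.15)&(np.abs(Q[:,1]-P[251,443,1])<.15)
r=cv2.minAreaRect((Q[ok,:2]*1000).astype(np.float32));print('blocks',r)
ok=(Q[:,2]>0.005)&(Q[:,2]<0.055)&(np.abs(Q[:,0]-P[251,443,0])<.15)&(np.abs(Q[:,1]-P[251,443,1])<.15)
print('low',ok.sum())
a=cv2.resize(im[180:315,365:525],None,fx=4.5,fy=4.4,interpolation=cv2.INTER_CUBIC);cv2.imwrite('pics/tc.png',a[:600,:800])
b=cv2.imread('pics/scene0.png')[250:400,320:500];cv2.imwrite('pics/sc.png',cv2.resize(b,None,fx=4,fy=4,interpolation=cv2.INTER_CUBIC))
S,_=cloud('scene0')
Q2=S.reshape(-1,3)
Q2=Q2[(Q2[:,2]>.15)&(np.hypot(Q2[:,0]-.45,Q2[:,1]+.25)<.3)];print('near high',len(Q2),Q2.min(0),Q2.max(0))
E
```

```text
bedA [ 0.42  -0.159 -0.001]
bedB [ 0.34  -0.214  0.019]
bedC [ 0.471 -0.433 -0.005]
bedD [ 0.554 -0.358  0.019]
noz [ 0.578 -0.277  0.163]
hose1 [ 0.901 -0.584 -0.283]
hose2 [ 0.591 -0.369  0.435]
hose3 [ 0.521 -0.373  0.464]
hose4 [ 0.394 -0.375  0.377]
hose5 [ 0.274 -0.373  0.232]
brush [ 0.409 -0.367  0.009]
blocks ((443.2412109375, -278.53143310546875), (82.09689331054688, 217.20620727539062), 35.37198257446289)
low 6064
near high 30834 [ 0.21795613 -0.52973175  0.15004743] [ 0.73968362 -0.25953067  0.49971206]
```

View pics/tc.png

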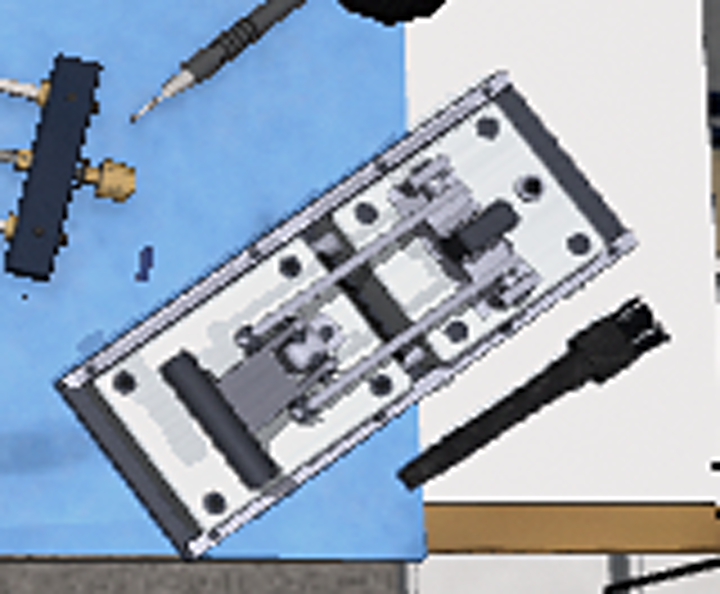

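View pics/sc.png

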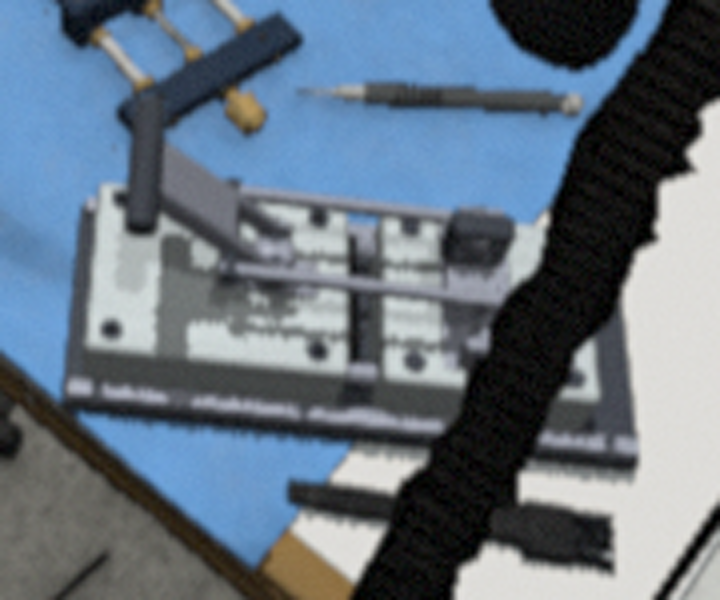

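The top crop shows the lever's cross bar at about (218,420), the claw's side bars running up-right, and the tab and keeper at (480,230). The scene crop shows the lever raised at (145,160), the tab at (478,235), and the hose passing in front. Next I'll measure in the mould's own frame.

```bash
cat >> h.py <<'E'
A=-np.deg2rad(90-35.37)
def fit(P):
    global A
    Q=P.reshape(-1,3)
    Q=Q[(abs(Q[:,2]-.049)<.006)&(np.hypot(Q[:,0]-.443,Q[:,1]+.2785)<.14)]
    return Q
E
python3 - <<'E'
from h import *
P,im=cloud('top0');S,_=cloud('scene0')
X=np.array([np.cos(A),np.sin(A)]);Y=np.array([-X[1],X[0]])
c=np.array([.44324,-.27853])
def mf(P,o): 
    q=P.reshape(-1,3); return np.c_[(q[:,:2]-o)@X,(q[:,:2]-o)@Y,q[:,2]]
for n,C in(('top',P),('scene',S)):
    m=mf(C,c);m=m[(abs(m[:,0])<.16)&(abs(m[:,1])<.07)]
    b=m[(abs(m[:,2]-.05)<.006)]
    print(n,'block z',np.median(b[:,2]),'x ends',np.percentile(b[:,0],[.3,99.7]),'y',np.percentile(b[:,1],[.5,99.5]))
    # yaw check: y edges vs x
    for lo in(-.1,-.05,0,.05):
        s=b[(b[:,0]>lo)&(b[:,0]<lo+.05)];print('  y edges',lo,np.percentile(s[:,1],[1,99]).round(4))
    e=b[abs(b[:,1])>.03];h,ed=np.histogram(e[:,0],np.arange(-.02,.06,.002));print('  gap hist',dict(zip((ed[:-1]*1000).astype(int).tolist(),h.tolist())))
    t=m[(m[:,2]>.058)]
    for lo in np.arange(-.13,.13,.01):
        s=t[(t[:,0]>=lo)&(t[:,0]<lo+.01)]
        if len(s)>3: print('  x%4d n%d y[%.3f %.3f] zmax %.4f med %.4f'%(lo*1000,len(s),s[:,1].min(),s[:,1].max(),s[:,2].max(),np.median(s[:,2])))
allp=np.r_[P.reshape(-1,3),S.reshape(-1,3)]
m=mf(allp,c);h=m[(m[:,2]>.13)&(m[:,2]<.6)&(np.hypot(m[:,0],m[:,1])<.35)]
for lo in np.arange(.13,.6,.05):
    s=h[(h[:,2]>=lo)&(h[:,2]<lo+.05)]
    if len(s): print('hose z%.2f'%lo,len(s),'mx',s[:,0].min().round(3),s[:,0].max().round(3),'my',s[:,1].min().round(3),s[:,1].max().round(3))
w=allp[(allp[:,2]>.1)&(allp[:,0]>.1)&(allp[:,0]<.7)&(allp[:,1]>-.2)&(allp[:,1]<.7)]
for lo in np.arange(-.2,.7,.1):
    s=w[(w[:,1]>=lo)&(w[:,1]<lo+.1)]
    if len(s):print('tall y%.1f'%lo,len(s),'xmin %.3f zmax %.3f'%(s[:,0].min(),s[:,2].max()))
E
```

```text
top block z 0.04938567613120999 x ends [-0.10803843  0.10714455] y [-0.04057681  0.04072066]
  y edges -0.1 [-0.0402  0.0405]
  y edges -0.05 [-0.0403  0.0404]
  y edges 0 [-0.0401  0.04  ]
  y edges 0.05 [-0.0401  0.0405]
  gap hist {-20: 13, -18: 13, -16: 10, -14: 12, -12: 15, -10: 10, -8: 9, -6: 11, -4: 12, -2: 11, 0: 10, 1: 7, 3: 0, 5: 0, 7: 0, 9: 0, 11: 0, 13: 0, 15: 3, 17: 14, 19: 13, 21: 15, 23: 10, 25: 11, 27: 11, 29: 11, 31: 12, 33: 11, 35: 12, 37: 8, 39: 13, 41: 13, 43: 11, 45: 13, 47: 13, 49: 7, 51: 5, 53: 9, 55: 5}
  x-100 n161 y[-0.030 0.030] zmax 0.1451 med 0.1405
  x -90 n147 y[-0.030 0.030] zmax 0.1464 med 0.1403
  x -80 n68 y[-0.012 0.013] zmax 0.1346 med 0.1281
  x -70 n66 y[-0.012 0.013] zmax 0.1245 med 0.1178
  x -60 n97 y[-0.023 0.023] zmax 0.1128 med 0.1049
  x -50 n66 y[-0.023 0.021] zmax 0.1022 med 0.0925
  x -40 n110 y[-0.021 0.021] zmax 0.0957 med 0.0788
  x -30 n67 y[-0.021 0.021] zmax 0.0938 med 0.0800
  x -20 n31 y[-0.021 0.021] zmax 0.0948 med 0.0904
  x -10 n28 y[-0.021 0.021] zmax 0.0926 med 0.0898
  x   0 n32 y[-0.021 0.021] zmax 0.0921 med 0.0896
  x
[... 2404 characters left out ...]
0.18 3287 mx -0.039 0.185 my -0.236 0.129
hose z0.23 3351 mx -0.022 0.185 my -0.207 0.118
hose z0.28 15476 mx -0.008 0.335 my -0.285 0.12
hose z0.33 9574 mx 0.012 0.186 my -0.289 0.104
hose z0.38 11475 mx 0.037 0.205 my -0.293 0.098
hose z0.43 7722 mx 0.073 0.247 my -0.17 0.22
hose z0.48 438 mx 0.09 0.174 my -0.167 0.22
hose z0.53 844 mx 0.009 0.03 my -0.327 -0.298
tall y-0.2 191 xmin 0.388 zmax 0.144
tall y-0.1 1221 xmin 0.100 zmax 0.923
tall y0.0 111 xmin 0.100 zmax 0.356
tall y0.1 9765 xmin 0.352 zmax 0.436
tall y0.2 18045 xmin 0.395 zmax 0.449
tall y0.3 4833 xmin 0.178 zmax 0.442
tall y0.4 4900 xmin 0.174 zmax 0.338
tall y0.5 537 xmin 0.230 zmax 0.336
tall y0.6 1166 xmin 0.586 zmax 0.251
```

Call:
send_rows(plan=[[[-0.1,-0.3,0],[0,0,0]],[[-0.1,-0.3,0],[0,0,0]],[[-0.1,-0.3,0],[0,0,0]],[[-0.1,-0.3,0],[0,0,0]],[[-0.1,-0.3,0],[0,0,0]],[[-0.1,-0.3,0],[0,0,0]],[[-0.1,-0.3,0],[0,0,0]],[[-0.1,-0.3,0],[0,0,0]],[[-0.1,-0.3,0],[0,0,0]],[[-0.1,-0.3,0],[0,0,0]]])

```text
time: 1.35
tool_pos: [0.2026, 0.4021, 0.2267]
tool_rot: [3.141, 0.0, 2.731]
contact_force: [-0.2, 0.4, -0.5]
opening: 0.0922
grip_force: 0.0
```

```bash
cat >> h.py <<'E'
from scipy.spatial.transform import Rotation as Ro
Xm=np.array([np.cos(A),np.sin(A),0]);Ym=np.array([-Xm[1],Xm[0],0]);Zm=np.array([0,0,1.])
O=np.array([.44324,-.27853,0])-.0312*Xm
def w2m(p): d=np.asarray(p)-O; return np.stack([d@Xm,d@Ym,d@Zm],-1)
def m2w(p): return O+p[0]*Xm+p[1]*Ym+p[2]*Zm
def clear(pts,pos,R):
    q=(pts-pos)@R
    def box(hx,hy,z0,z1):
        d=np.maximum(np.abs(q-[0,0,(z0+z1)/2])-[hx,hy,(z1-z0)/2],0);return np.linalg.norm(d,axis=1)
    d1=box(.0375,.095,-.16,-.066); r=np.maximum(np.hypot(q[:,0],q[:,1])-.06,0);zz=np.maximum(np.maximum(-.36-q[:,2],q[:,2]+.16),0);d2=np.hypot(r,zz)
    i=d1.argmin();j=d2.argmin();return d1[i].round(3),pts[i].round(3),d2[j].round(3),pts[j].round(3)
E
python3 - <<'E'
from h import *
pts=np.r_[cloud('top0')[0].reshape(-1,3),cloud('scene0')[0].reshape(-1,3)]
pts=pts[(pts[:,2]>.06)&(pts[:,0]>.05)&(pts[:,0]<1)&(np.abs(pts[:,1])<.8)]
m=w2m(pts);ismould=(abs(m[:,1])<.06)&(m[:,0]>-.1)&(m[:,0]<.18)&(m[:,2]<.17)
pts=pts[~ismould]
for t in(0,10,20,30):
  for tab in((.079,0,.084),(.100,0,.07),(.03,0,.150),(-.085,0,.083)):
    R0=np.stack([-Xm,Ym,-Zm],1);R=Ro.from_rotvec(Ym*-np.deg2rad(t)).as_matrix()@R0
    assert True
    print(t,tab,'axis top dir m',(-R[:,2]@np.stack([Xm,Ym,Zm],1)).round(2),*clear(pts,m2w(tab),R))
s=robot.observe();print(s['tool_pos'],s['tool_rot'],s['time'],s['qpos'])
Rd=Ro.from_euler('xyz',[np.pi,0,2.73]).as_matrix()
n=pts[np.hypot(pts[:,0]-.21,pts[:,1]-.481)>.16]
for p in((.2,.4),(.26,.25),(.3,.2),(.34,.1),(.36,0),(.38,-.1),(.42,-.2)):
  for z in(.23,.35): print('path',p,z,*clear(n,np.array([*p,z]),Rd))
E
```

```text
0 (0.079, 0, 0.084) axis top dir m [0. 0. 1.] 0.0 [ 0.568 -0.291  0.183] 0.0 [ 0.506 -0.366  0.44 ]
0 (0.1, 0, 0.07) axis top dir m [0. 0. 1.] 0.0 [ 0.58  -0.312  0.229] 0.0 [ 0.495 -0.366  0.428]
0 (0.03, 0, 0.15) axis top dir m [0. 0. 1.] 0.018 [ 0.365 -0.36   0.319] 0.0 [ 0.444 -0.333  0.411]
0 (-0.085, 0, 0.083) axis top dir m [0. 0. 1.] 0.098 [ 0.301 -0.365  0.254] 0.098 [ 0.433 -0.332  0.408]
10 (0.079, 0, 0.084) axis top dir m [-0.17 -0.    0.98] 0.003 [ 0.566 -0.284  0.154] 0.0 [ 0.443 -0.332  0.407]
10 (0.1, 0, 0.07) axis top dir m [-0.17 -0.    0.98] 0.0 [ 0.57  -0.294  0.187] 0.0 [ 0.444 -0.333  0.411]
10 (0.03, 0, 0.15) axis top dir m [-0.17 -0.    0.98] 0.02 [ 0.365 -0.357  0.323] 0.031 [ 0.433 -0.332  0.406]
10 (-0.085, 0, 0.083) axis top dir m [-0.17 -0.    0.98] 0.118 [ 0.301 -0.365  0.254] 0.146 [ 0.368 -0.354  0.338]
20 (0.079, 0, 0.084) axis top dir m [-0.34  0.    0.94] 0.016 [ 0.566 -0.284  0.154] 0.047 [ 0.435 -0.332  0.403]
20 (0.1, 0, 0.07) axis top dir m [-0.34  0.    0.94] 0.0 [ 0.566 -0.289  0.15 ] 0.033 [ 0.435 -0.332  0.403]
20 (0.03, 0, 0.15) axis top di
[... 1186 characters left out ...]
 0.155 0.37 ]
path (0.3, 0.2) 0.35 0.142 [0.471 0.157 0.376] 0.176 [0.476 0.158 0.382]
path (0.34, 0.1) 0.23 0.058 [0.467 0.153 0.365] 0.08 [0.467 0.147 0.364]
path (0.34, 0.1) 0.35 0.073 [0.472 0.157 0.378] 0.155 [0.476 0.158 0.382]
path (0.36, 0) 0.23 0.075 [0.476 0.133 0.35 ] 0.123 [0.472 0.138 0.354]
path (0.36, 0) 0.35 0.098 [0.47  0.146 0.364] 0.186 [0.476 0.158 0.382]
path (0.38, -0.1) 0.23 0.142 [ 0.433 -0.332  0.406] 0.178 [ 0.433 -0.332  0.408]
path (0.38, -0.1) 0.35 0.142 [ 0.433 -0.332  0.408] 0.203 [ 0.433 -0.332  0.413]
path (0.42, -0.2) 0.23 0.037 [ 0.435 -0.332  0.403] 0.072 [ 0.433 -0.332  0.408]
path (0.42, -0.2) 0.35 0.035 [ 0.433 -0.332  0.413] 0.12 [ 0.436 -0.334  0.417]
```

Call:
send_rows(plan=[[[-0.472,-0.414,0],[0,0,0]],[[-0.472,-0.414,0],[0,0,0]],[[-0.472,-0.414,0],[0,0,0]],[[-0.472,-0.414,0],[0,0,0]],[[-0.472,-0.414,0],[0,0,0]],[[-0.472,-0.414,0],[0,0,0]],[[-0.472,-0.414,0],[0,0,0]],[[-0.472,-0.414,0],[0,0,0]],[[-0.472,-0.414,0],[0,0,0]],[[-0.472,-0.414,0],[0,0,0]]], gripper=-1, force=20)

```text
time: 2.6
tool_pos: [0.2698, 0.2596, 0.2268]
tool_rot: [3.141, 0.0, 2.731]
contact_force: [0.3, 0.0, 0.4]
opening: 0.001
grip_force: 0.0
```

Call:
send_rows(plan=[[[-0.7,-0.61,0],[0,0,0]],[[-0.7,-0.61,0],[0,0,0]],[[-0.7,-0.61,0],[0,0,0]],[[-0.7,-0.61,0],[0,0,0]],[[-0.7,-0.61,0],[0,0,0]],[[-0.7,-0.61,0],[0,0,0]],[[-0.7,-0.61,0],[0,0,0]],[[-0.7,-0.61,0],[0,0,0]],[[-0.7,-0.61,0],[0,0,0]],[[-0.7,-0.61,0],[0,0,0]]])

```text
time: 3.85
tool_pos: [0.3691, 0.0496, 0.2268]
tool_rot: [3.141, 0.0, 2.731]
contact_force: [-0.9, 0.6, -0.2]
opening: 0.0007
grip_force: 0.0
```

Call:
send_rows(plan=[[[-0.57,-0.7,0],[0,0,0.0346]],[[-0.57,-0.7,0],[0,0,0.0346]],[[-0.57,-0.7,0],[0,0,0.0346]],[[-0.57,-0.7,0],[0,0,0.0346]],[[-0.57,-0.7,0],[0,0,0.0346]],[[-0.57,-0.7,0],[0,0,0.0346]],[[-0.57,-0.7,0],[0,0,0.0346]],[[-0.57,-0.7,0],[0,0,0.0346]],[[-0.57,-0.7,0],[0,0,0.0346]],[[-0.57,-0.7,0],[0,0,0.0346]]])

```text
time: 5.1
tool_pos: [0.3747, -0.1731, 0.2267]
tool_rot: [3.141, 0.0, 2.185]
contact_force: [-0.3, 1.0, -0.1]
opening: 0.0004
grip_force: 0.0
```

```bash
cat >> h.py <<'E'
def where():
    s=robot.observe();R=Ro.from_euler('xyz',s['tool_rot']).as_matrix();B=np.stack([Xm,Ym,Zm],1)
    print('m',(w2m(s['tool_pos'])*1000).round(1),'yaw err to',A+np.pi,s['tool_rot'].round(3),'top dir',(-R[:,2]@B).round(3),'F',(s['contact_force']@B).round(1),'t',s['time'],'open',s['opening'])
E
python3 - <<'E'
from h import *
where()
snap('wrist','w1'); snap('top','top1')
P,im=cloud('top1');m=w2m(P.reshape(-1,3));b=m[(abs(m[:,1])<.031)&(m[:,0]<-.03)&(m[:,0]>-.09)&(m[:,2]>.06)&(m[:,2]<.16)]
if len(b):
  t=b[abs(b[:,1])>.016]; print('bar n',len(t),'x',np.percentile(t[:,0],[2,50,98]),'z',np.percentile(t[:,2],[50,98]))
E
```

```text
m [-94.4   5.1 226.7] yaw err to 2.1881192832252907 [3.141 0.    2.185] top dir [-0. -0.  1.] F [-1.   0.4 -0.1] t 5.1 open 0.0004125444407516861
```

View pics/w1.png

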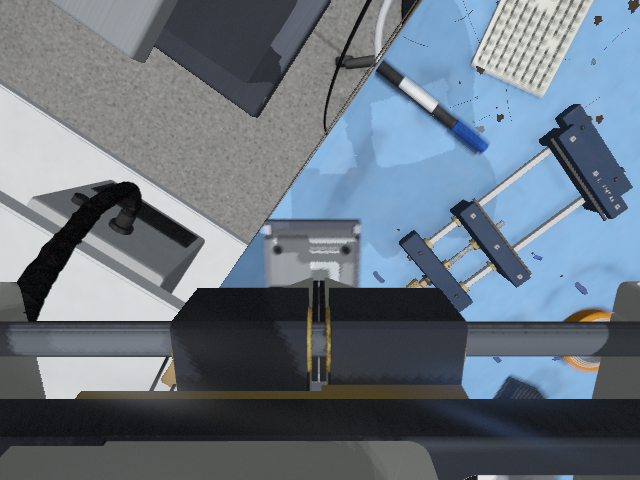

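The wrist view is mostly blocked by the closed fingers. It shows only the mould's fixed end at about (312,250).

Call:
send_rows(plan=[[[0,-0.02,0.428],[0,0,0]],[[0,-0.02,0.428],[0,0,0]],[[0,-0.02,0.428],[0,0,0]],[[0,-0.02,0.428],[0,0,0]],[[0,-0.02,0.428],[0,0,0]],[[0,-0.02,0.428],[0,0,0]],[[0,-0.02,0.428],[0,0,0]],[[0,-0.02,0.428],[0,0,0]],[[0,-0.02,0.428],[0,0,0]],[[0,-0.02,0.428],[0,0,0]]])

```text
time: 6.45
tool_pos: [0.3712, -0.1749, 0.119]
tool_rot: [3.141, 0.0, 2.187]
contact_force: [0.2, -0.1, -0.9]
opening: 0.0004
grip_force: 0.0
```

```bash
cat >> h.py <<'E'
def rows(start,way):
    # (x mm, z mm, tilt deg) in mould plane -> tool-axis shares; tilt leans the top to -x
    p=np.array(start,float)
    for w in way:
        w=np.array(w,float);d=w-p;t=np.deg2rad(p[2])
        tx=np.array([-np.cos(t),-np.sin(t)]);tz=np.array([np.sin(t),-np.cos(t)])
        print([round(d[:2]@tx/25,2),0,round(d[:2]@tz/25,2)],[0,round(-d[2]/90,3),0],w.round(1));p=w
E
python3 - <<'E'
from h import *
where()
def way(th,t,side):
    return (-85*np.cos(th)+side*(7+9.5/np.cos(np.deg2rad(t)))+12*np.tan(np.deg2rad(t)),74+85*np.sin(th)-12,t)
W=[way(th,t,-1) for th,t in zip(np.linspace(.8,1.9,18),np.linspace(0,17,18))]
W=[(-85,120,0),(-80,122,0)]+W
rows((-94.4,119.7,0),W)
E
```

```text
m [-95.    1.2 119. ] yaw err to 2.1881192832252907 [3.141 0.    2.187] top dir [-0. -0.  1.] F [ 0.2  0.1 -0.9] t 6.45 open 0.0004270568074185194
[np.float64(-0.38), 0, np.float64(-0.01)] [0, np.float64(-0.0), 0] [-85. 120.   0.]
[np.float64(-0.2), 0, np.float64(-0.08)] [0, np.float64(-0.0), 0] [-80. 122.   0.]
[np.float64(-0.17), 0, np.float64(-0.04)] [0, np.float64(-0.0), 0] [-75.7 123.    0. ]
[np.float64(-0.17), 0, np.float64(-0.15)] [0, np.float64(-0.011), 0] [-71.4 126.7   1. ]
[np.float64(-0.18), 0, np.float64(-0.13)] [0, np.float64(-0.011), 0] [-66.9 130.1   2. ]
[np.float64(-0.19), 0, np.float64(-0.12)] [0, np.float64(-0.011), 0] [-62.2 133.3   3. ]
[np.float64(-0.2), 0, np.float64(-0.1)] [0, np.float64(-0.011), 0] [-57.3 136.1   4. ]
[np.float64(-0.21), 0, np.float64(-0.09)] [0, np.float64(-0.011), 0] [-52.2 138.6   5. ]
[np.float64(-0.22), 0, np.float64(-0.07)] [0, np.float64(-0.011), 0] [-47.  140.9   6. ]
[np.float64(-0.22), 0, np.float64(-0.05)] [0, np.float64(-0.011), 0] [-41.7 142.7   7. ]
[np.float64(-0.22), 0, np.float64(-0.03)] [0, np.float64(-0.011), 0] [-36.2 144.3   8. ]
[np.float64(-0.23), 0, np.float64(-0.02)] [0, np.float64(-0.011), 0] [-30.6 145.5   9. ]
[np.float64(-0.23), 0, np.float64(0.0)] [0, np.float64(-0.011), 0] [-25.  146.4  10. ]
[np.float64(-0.23), 0, np.float64(0.02)] [0, np.float64(-0.011), 0] [-19.4 146.9  11. ]
[np.float64(-0.22), 0, np.float64(0.04)] [0, np.float64(-0.011), 0] [-13.7 147.   12. ]
[np.float64(-0.22), 0, np.float64(0.06)] [0, np.float64(-0.011), 0] [ -8.  146.8  13. ]
[np.float64(-0.22), 0, np.float64(0.07)] [0, np.float64(-0.011), 0] [ -2.4 146.2  14. ]
[np.float64(-0.21), 0, np.float64(0.09)] [0, np.float64(-0.011), 0] [  3.2 145.3  15. ]
[np.float64(-0.2), 0, np.float64(0.11)] [0, np.float64(-0.011), 0] [  8.8 144.   16. ]
[np.float64(-0.19), 0, np.float64(0.12)] [0, np.float64(-0.011), 0] [ 14.2 142.4  17. ]
```

Call:
send_rows(plan=[[[-0.4,0,-0.04],[0,0,0]],[[-0.2,0,-0.08],[0,0,0]],[[-0.17,0,-0.04],[0,0,0]],[[-0.17,0,-0.15],[0,-0.011,0]],[[-0.18,0,-0.13],[0,-0.011,0]],[[-0.19,0,-0.12],[0,-0.011,0]],[[-0.2,0,-0.1],[0,-0.011,0]],[[-0.21,0,-0.09],[0,-0.011,0]],[[-0.22,0,-0.07],[0,-0.011,0]],[[-0.22,0,-0.05],[0,-0.011,0]]])

```text
time: 7.7
tool_pos: [0.4023, -0.2187, 0.1435]
tool_rot: [3.141, 0.122, 2.187]
contact_force: [0.1, 2.1, 1.5]
opening: 0.0003
grip_force: 0.8
```

```bash
python3 - <<'E'
from h import *
where()
a,_=snap('top','t2');b,_=snap('scene','s2')
z=np.hstack([cv2.resize(a[180:315,390:520],(400,415),interpolation=cv2.INTER_CUBIC),cv2.resize(b[240:385,320:460],(400,415),interpolation=cv2.INTER_CUBIC)]);cv2.imwrite('pics/c2.png',z)
E
```

```text
m [-41.3   1.2 143.5] yaw err to 2.1881192832252907 [3.141 0.122 2.187] top dir [-0.122 -0.     0.993] F [-1.6  1.3  1.5] t 7.7 open 0.000309338425461633
```

View pics/c2.png

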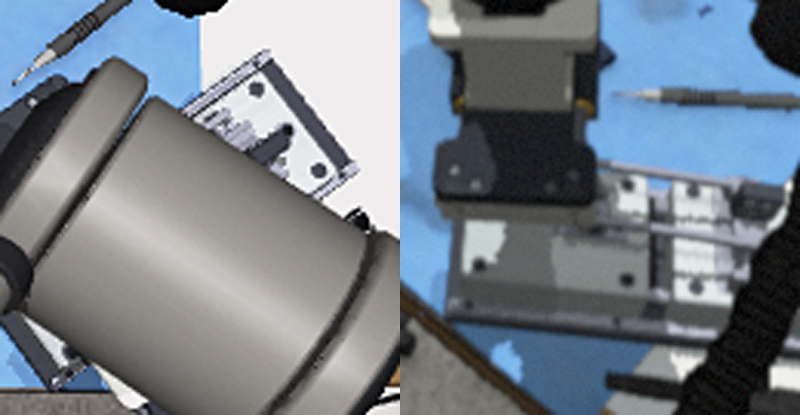

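The left half shows the forearm over the fixed half and the claw tab forward at about (270,145). The right half shows the fingers on the lever and the tab over the keeper area at (765,195). I'll keep raising the lever.

Call:
send_rows(plan=[[[-0.22,0,-0.03],[0,-0.011,0]],[[-0.23,-0.02,-0.02],[0,-0.011,0]],[[-0.23,-0.02,0],[0,-0.011,0]],[[-0.23,0,0.02],[0,-0.011,0]],[[-0.22,0,0.04],[0,-0.011,0]],[[-0.22,0,0.06],[0,-0.011,0]],[[-0.22,0,0.07],[0,-0.011,0]],[[-0.21,0,0.09],[0,-0.011,0]],[[-0.2,0,0.11],[0,-0.011,0]],[[-0.19,0,0.12],[0,-0.011,0]]])

```text
time: 9.05
tool_pos: [0.4338, -0.2649, 0.1427]
tool_rot: [3.141, 0.295, 2.187]
contact_force: [-1.3, 1.0, 1.2]
opening: 0.0003
grip_force: 0.6
```

```bash
python3 - <<'E'
from h import *
where()
a,_=snap('top','t3');b,_=snap('scene','s3')
z=np.hstack([cv2.resize(a[180:315,390:520],(400,415),interpolation=cv2.INTER_CUBIC),cv2.resize(b[240:385,320:460],(400,415),interpolation=cv2.INTER_CUBIC)]);cv2.imwrite('pics/c3.png',z)
for f in('t3','s3'):
    m=w2m(cloud(f)[0].reshape(-1,3))
    m=m[(abs(m[:,1])<.034)&(m[:,0]>.04)&(m[:,0]<.15)&(m[:,2]>.054)&(m[:,2]<.13)]
    for lo in np.arange(.04,.14,.006):
        s=m[(m[:,0]>=lo)&(m[:,0]<lo+.006)];c=s[abs(s[:,1])<.006];e=s[(abs(s[:,1])>.015)&(abs(s[:,1])<.022)]
        print(f,round(lo*1000),'mid',len(c),c[:,2].max().round(4) if len(c) else 0,'bars',len(e),np.median(e[:,2]).round(4) if len(e) else 0)
    m=w2m(cloud(f)[0].reshape(-1,3));e=m[(abs(m[:,1])>.031)&(abs(m[:,1])<.04)&(abs(m[:,2]-.05)<.004)&(m[:,0]>.02)&(m[:,0]<.08)];print(np.histogram(e[:,0],np.arange(.026,.062,.002)))
E
```

```text
m [ 14.6   0.2 142.7] yaw err to 2.1881192832252907 [3.141 0.295 2.187] top dir [-0.291  0.     0.957] F [-1.6 -0.5  1.2] t 9.05 open 0.00034603265799064024
t3 40 mid 0 0 bars 0 0
t3 46 mid 0 0 bars 0 0
t3 52 mid 0 0 bars 0 0
t3 58 mid 0 0 bars 0 0
t3 64 mid 0 0 bars 0 0
t3 70 mid 0 0 bars 0 0
t3 76 mid 0 0 bars 7 0.078
t3 82 mid 0 0 bars 9 0.0754
t3 88 mid 48 0.0962 bars 12 0.0738
t3 94 mid 32 0.1031 bars 12 0.0731
t3 100 mid 19 0.1028 bars 21 0.0709
t3 106 mid 17 0.1005 bars 14 0.0694
t3 112 mid 17 0.0979 bars 0 0
t3 118 mid 4 0.0953 bars 0 0
t3 124 mid 0 0 bars 0 0
t3 130 mid 0 0 bars 0 0
t3 136 mid 0 0 bars 0 0
(array([0, 0, 0, 0, 0, 0, 0, 0, 0, 0, 0, 0, 0, 0, 0, 0, 0]), array([0.026, 0.028, 0.03 , 0.032, 0.034, 0.036, 0.038, 0.04 , 0.042,
       0.044, 0.046, 0.048, 0.05 , 0.052, 0.054, 0.056, 0.058, 0.06 ]))
s3 40 mid 0 0 bars 7 0.0878
s3 46 mid 0 0 bars 12 0.0864
s3 52 mid 0 0 bars 27 0.0858
s3 58 mid 0 0 bars 30 0.0835
s3 64 mid 0 0 bars 27 0.0812
s3 70 mid 0 0 bars 27 0.0798
s3 76 mid 0 0 bars 27 0.0775
s3 82 mid 14 0.0683 bars 34 0.0757
s3 88 mid 49 0.0969 bars 25 0.0736
s3 94 mid 41 0.1025 bars 9 0.0725
s3 100 mid 25 0.1017 bars 2 0.0721
s3 106 mid 2 0.0979 bars 0 0
s3 112 mid 0 0 bars 0 0
s3 118 mid 0 0 bars 0 0
s3 124 mid 0 0 bars 0 0
s3 130 mid 0 0 bars 0 0
s3 136 mid 0 0 bars 0 0
(array([ 6,  4,  5,  6,  4,  0,  0,  0,  0,  0,  0,  1,  5,  5,  8, 10,  8]), array([0.026, 0.028, 0.03 , 0.032, 0.034, 0.036, 0.038, 0.04 , 0.042,
       0.044, 0.046, 0.048, 0.05 , 0.052, 0.054, 0.056, 0.058, 0.06 ]))
```

View pics/c3.png

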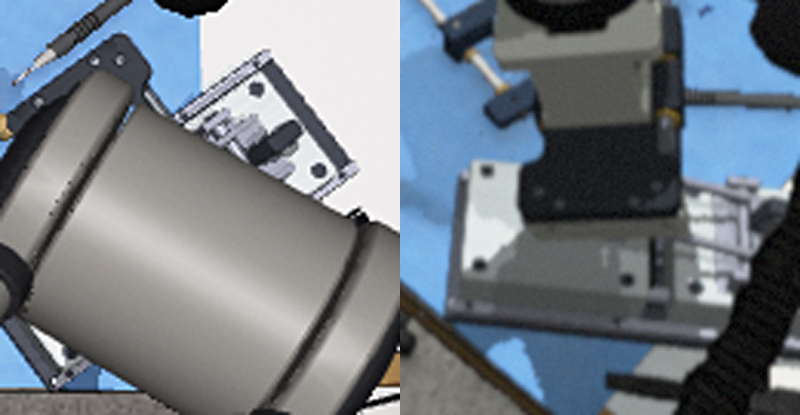

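The left half shows the tab well forward at about (275,140). The numbers show the claw bars sloping down to z≈0.069 at x=106–112 mm, with the keeper at 89 mm, so the lip has dropped behind the keeper. The gap is still 14 mm.

```bash
python3 - <<'E'
from h import *
pts=np.r_[cloud('top0')[0].reshape(-1,3),cloud('scene0')[0].reshape(-1,3)]
pts=pts[(pts[:,2]>.06)&(pts[:,0]>.05)&(pts[:,0]<1)&(np.abs(pts[:,1])<.8)]
m=w2m(pts);pts=pts[~((abs(m[:,1])<.06)&(m[:,0]>-.1)&(m[:,0]<.18)&(m[:,2]<.17))]
R0=np.stack([-Xm,Ym,-Zm],1)
for t in (17,22):
  for p in((.058,0,.176),(.056,0,.148)):
    print(t,p,*clear(pts,m2w(p),Ro.from_rotvec(Ym*-np.deg2rad(t)).as_matrix()@R0))
print('over');rows((14.6,142.7,17),[(4.4,176,17)]);rows((4.4,176,17),[(58,176,20)]);rows((58,176,20),[(57,150,20)])
W=[]
for th in np.linspace(1.9,0,20):
    b=np.array([-85*np.cos(th)+np.sin(th),74+85*np.sin(th)+np.cos(th)])
    t=np.interp(th,[.4,1.5],[0,20]);T=np.deg2rad(t);n=np.array([np.sin(th),np.cos(th)]);e=np.array([np.cos(th),-np.sin(th)])
    if th>1.45: p=b+[7+9.5/np.cos(T)+8*np.tan(T),-8]
    else: p=b+n*(7+9.5*abs(n@[np.cos(T),np.sin(T)]))+6*e
    W.append((*p,t))
rows((57,150,20),W)
E
```

```text
17 (0.058, 0, 0.176) 0.009 [ 0.373 -0.354  0.345] 0.026 [ 0.435 -0.332  0.403]
17 (0.056, 0, 0.148) 0.018 [ 0.365 -0.36   0.319] 0.036 [ 0.435 -0.332  0.403]
22 (0.058, 0, 0.176) 0.018 [ 0.366 -0.357  0.327] 0.043 [ 0.435 -0.332  0.403]
22 (0.056, 0, 0.148) 0.027 [ 0.364 -0.357  0.323] 0.055 [ 0.435 -0.332  0.403]
over
[np.float64(0.0), 0, np.float64(-1.39)] [0, np.float64(-0.0), 0] [  4.4 176.   17. ]
[np.float64(-2.05), 0, np.float64(0.63)] [0, np.float64(-0.033), 0] [ 58. 176.  20.]
[np.float64(0.39), 0, np.float64(0.96)] [0, np.float64(-0.0), 0] [ 57. 150.  20.]
[np.float64(0.37), 0, np.float64(0.03)] [0, np.float64(-0.0), 0] [ 48.4 146.1  20. ]
[np.float64(0.27), 0, np.float64(-0.2)] [0, np.float64(-0.0), 0] [ 40.3 148.5  20. ]
[np.float64(0.29), 0, np.float64(-0.17)] [0, np.float64(-0.0), 0] [ 32.  150.2  20. ]
[np.float64(0.31), 0, np.float64(-0.14)] [0, np.float64(-0.0), 0] [ 23.5 150.9  20. ]
[np.float64(0.32), 0, np.float64(-0.11)] [0, np.float64(-0.0), 0] [ 15.  150.9  20. ]
[np.float64(0.37), 0, np.float64(-0.3)] [0, np.float64(0.02), 0] [  3.7 154.8  18.2]
[np.float64(0.
[... 471 characters left out ...]
), 0] [-43.9 141.5   7.3]
[np.float64(0.31), 0, np.float64(0.18)] [0, np.float64(0.02), 0] [-50.9 136.2   5.5]
[np.float64(0.28), 0, np.float64(0.22)] [0, np.float64(0.02), 0] [-57.4 130.    3.6]
[np.float64(0.25), 0, np.float64(0.26)] [0, np.float64(0.02), 0] [-63.2 123.1   1.8]
[np.float64(0.21), 0, np.float64(0.3)] [0, np.float64(0.02), 0] [-68.2 115.5   0. ]
[np.float64(0.16), 0, np.float64(0.31)] [0, np.float64(0.0), 0] [-72.3 107.7   0. ]
[np.float64(0.13), 0, np.float64(0.33)] [0, np.float64(-0.0), 0] [-75.5  99.4   0. ]
[np.float64(0.09), 0, np.float64(0.34)] [0, np.float64(-0.0), 0] [-77.7  90.8   0. ]
[np.float64(0.05), 0, np.float64(0.35)] [0, np.float64(-0.0), 0] [-79.  82.   0.]
```

Call:
send_rows(plan=[[[0.04,0,-0.46],[0,0,0]],[[0,0,-0.46],[0,0,0]],[[0,0,-0.46],[0,0,0]],[[-0.51,0,0.16],[0,-0.014,0]],[[-0.51,0,0.17],[0,-0.014,0]],[[-0.51,0,0.18],[0,-0.014,0]],[[-0.51,0,0.19],[0,-0.014,0]],[[0.13,0,0.32],[0,0,0]],[[0.13,0,0.32],[0,0,0]],[[0.13,0,0.32],[0,0,0]]])

```text
time: 10.4
tool_pos: [0.458, -0.2991, 0.1484]
tool_rot: [-3.141, 0.381, 2.187]
contact_force: [-0.4, -0.5, 0.2]
opening: 0.0007
grip_force: 0.0
```

```bash
python3 -c "
from h import *
where()"
```

```text
m [5.650e+01 1.000e-01 1.484e+02] yaw err to 2.1881192832252907 [-3.141  0.381  2.187] top dir [-0.372  0.     0.928] F [ 0.2 -0.6  0.2] t 10.4 open 0.000733273147633107
```

Call:
send_rows(plan=[[[0.33,0,-0.03],[0,0,0]],[[0.27,0,-0.2],[0,0,0]],[[0.29,0,-0.18],[0,0,0]],[[0.31,0,-0.15],[0,0,0]],[[0.32,0,-0.12],[0,0,0]],[[0.37,0,-0.25],[0,0.022,0]],[[0.3,0,-0.1],[0,0.022,0]],[[0.32,0,-0.06],[0,0.022,0]],[[0.33,0,-0.01],[0,0.022,0]],[[0.34,0,0.03],[0,0.022,0]]])

```text
time: 11.65
tool_pos: [0.4089, -0.2299, 0.1469]
tool_rot: [-3.141, 0.206, 2.187]
contact_force: [1.8, -2.5, -2.1]
opening: 0.0003
grip_force: 1.1
```

```bash
python3 - <<'E'
from h import *
where()
a,_=snap('top','t4');b,_=snap('scene','s4')
z=np.hstack([cv2.resize(a[180:315,390:520],(400,415),interpolation=cv2.INTER_CUBIC),cv2.resize(b[240:385,320:460],(400,415),interpolation=cv2.INTER_CUBIC)]);cv2.imwrite('pics/c4.png',z)
m=w2m(cloud('s4')[0].reshape(-1,3));e=m[(abs(m[:,1])>.031)&(abs(m[:,1])<.04)&(abs(m[:,2]-.05)<.004)&(m[:,0]>.02)&(m[:,0]<.08)];print(np.histogram(e[:,0],np.arange(.026,.062,.002))[0])
E
```

```text
m [-2.830e+01  1.000e-01  1.469e+02] yaw err to 2.1881192832252907 [-3.141  0.206  2.187] top dir [-0.205  0.     0.979] F [ 3.1  0.1 -2.1] t 11.65 open 0.0002534567905364132
[ 5  6  6  8  6  0  0  8  6  8  8  6  6  7 11  8  4]
```

View pics/c4.png

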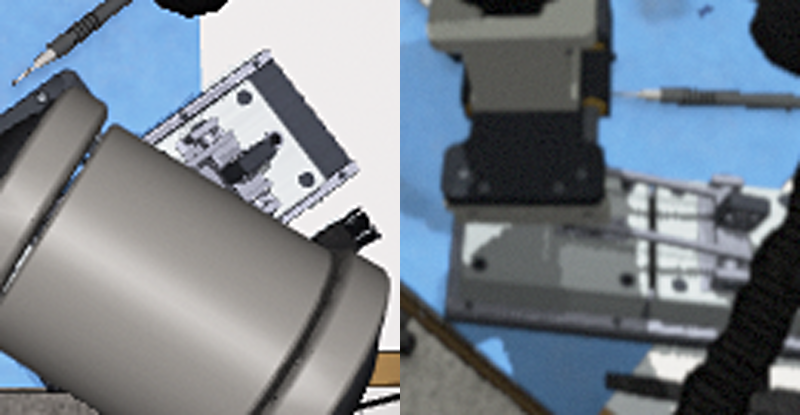

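The gap has narrowed to about 4 mm (right half, (650,250)) and the tab moves with the sliding half, so the claw is hooked and drawing. I'll carry on down.

Call:
send_rows(plan=[[[0.33,0,0.0],[0,0.022,0]],[[0.32,0,0.11],[0,0.022,0]],[[0.31,0,0.18],[0,0.022,0]],[[0.28,0,0.22],[0,0.022,0]],[[0.25,0,0.26],[0,0.022,0]],[[0.21,0,0.3],[0,0.02,0]],[[0.16,0,0.31],[0,0,0]],[[0.13,0,0.33],[0,0,0]],[[0.09,0,0.3],[0,0,0]],[[0,0,0],[0,0,0]]])

```text
time: 13.0
tool_pos: [0.3804, -0.1899, 0.0909]
tool_rot: [-3.141, 0.003, 2.188]
contact_force: [0.3, 0.8, -0.1]
opening: 0.0002
grip_force: 0.0
```

```bash
python3 -c "
from h import *
where()"
```

```text
m [-77.4   0.1  90.9] yaw err to 2.1881192832252907 [-3.141e+00  3.000e-03  2.188e+00] top dir [-0.003  0.001  1.   ] F [-0.5  0.7 -0.1] t 13.0 open 0.00023878692780787735
```

Call:
send_rows(plan=[[[0,0,0.1],[0,0,0]],[[0,0,0.1],[0,0,0]],[[0,0,0.08],[0,0,0]],[[0,0,0.06],[0,0,0]],[[0,0,0.02],[0,0,0]],[[0,0,0.02],[0,0,0]],[[0,0,0.02],[0,0,0]],[[0,0,0],[0,0,0]],[[0,0,0],[0,0,0]],[[0,0,0],[0,0,0]]])

```text
time: 14.25
tool_pos: [0.3812, -0.1906, 0.0819]
tool_rot: [3.141, 0.005, 2.187]
contact_force: [-1.8, 0.7, 5.5]
opening: 0.0006
grip_force: 2.8
```

Call:
send_rows(plan=[[[0,0,0.04],[0,0,0]],[[0,0,0.04],[0,0,0]],[[0,0,0],[0,0,0]],[[0,0,0],[0,0,0]],[[0,0,0],[0,0,0]],[[0,0,0],[0,0,0]],[[0,0,0],[0,0,0]],[[0,0,0],[0,0,0]],[[0,0,0],[0,0,0]],[[0,0,0],[0,0,0]]])

```text
time: 15.5
tool_pos: [0.3813, -0.1906, 0.0812]
tool_rot: [3.141, 0.006, 2.188]
contact_force: [-4.6, 3.6, 22.6]
opening: 0.0004
grip_force: 11.1
```

Call:
send_rows(plan=[[[0,0,-0.5],[0,0,0]],[[0,0,-0.9],[0,0,0]],[[0,0,-0.9],[0,0,0]],[[0,0,-0.9],[0,0,0]],[[0,0,-0.9],[0,0,0]],[[0,0,-0.9],[0,0,0]],[[0.5,0.8,0],[0,0,0]],[[0.5,0.8,0],[0,0,0]],[[0.5,0.8,0],[0,0,0]],[[0.5,0.8,0],[0,0,0]]])

```text
time: 16.75
tool_pos: [0.4173, -0.1023, 0.2045]
tool_rot: [3.142, 0.005, 2.187]
contact_force: [0.3, -0.1, 0.3]
opening: 0.0003
grip_force: 0.0
```

Call:
send_rows(plan=[[[0.6,0.8,0],[0,0,0]],[[0.6,0.8,0],[0,0,0]],[[0.6,0.8,0],[0,0,0]],[[0.6,0.8,0],[0,0,0]],[[0.6,0.8,0],[0,0,0]],[[0.6,0.8,0],[0,0,0]],[[0.6,0.8,0],[0,0,0]],[[0.6,0.5,0],[0,0,0]],[[0,0,0],[0,0,0]],[[0,0,0],[0,0,0]]])

```text
time: 18.0
tool_pos: [0.472, 0.0826, 0.2038]
tool_rot: [-3.141, 0.005, 2.187]
contact_force: [-0.8, -1.1, -0.4]
opening: -0.0
grip_force: 0.0
```

```bash
python3 - <<'E'
from h import *
where()
a,_=snap('top','t5');b,_=snap('scene','s5')
z=np.hstack([cv2.resize(a[180:315,370:520],(400,415),interpolation=cv2.INTER_CUBIC),cv2.resize(b[240:385,320:460],(400,415),interpolation=cv2.INTER_CUBIC)]);cv2.imwrite('pics/c5.png',z)
for f in('t5','s5'):
    m=w2m(cloud(f)[0].reshape(-1,3));e=m[(abs(m[:,1])>.031)&(abs(m[:,1])<.04)&(abs(m[:,2]-.05)<.004)];print('end x',np.percentile(e[:,0],[1,99]))
    q=m[(abs(m[:,1])>.016)&(abs(m[:,1])<.029)&(m[:,0]<-.06)&(m[:,0]>-.11)&(m[:,2]>.06)&(m[:,2]<.15)];print('bar',len(q),np.percentile(q[:,0],[2,98]) if len(q) else '',np.percentile(q[:,2],95) if len(q) else '')
    q=m[(abs(m[:,1])<.022)&(m[:,0]>.06)&(m[:,0]<.12)&(m[:,2]>.054)&(m[:,2]<.13)]
    for lo in range(60,110,8):
        s=q[(q[:,0]*1000>=lo)&(q[:,0]*1000<lo+8)];s2=s[abs(s[:,1])>.015];print(lo,len(s),s[:,2].max().round(4) if len(s) else '',np.median(s2[:,2]).round(4) if len(s2) else '')
E
```

```text
m [-246.6  232.5  203.8] yaw err to 2.1881192832252907 [-3.141  0.005  2.187] top dir [-0.005  0.     1.   ] F [ 0.4 -1.2 -0.4] t 18.0 open -3.837613994124681e-05
end x [-0.07511324  0.29817131]
bar 107 [-0.0915571  -0.07884414] 0.08260047724928235
60 101 0.1036 0.074
68 101 0.1051 0.0738
76 94 0.1047 0.0739
84 15 0.1013 0.0747
92 0  
100 0  
108 9 0.0563 0.0546
end x [-0.07467121  0.1417412 ]
bar 109 [-0.09096364 -0.07786253] 0.08251940110594894
60 114 0.1031 0.0736
68 118 0.1048 0.0729
76 119 0.1032 0.0736
84 21 0.1022 0.0742
92 0  
100 0  
108 0
```

View pics/c5.png

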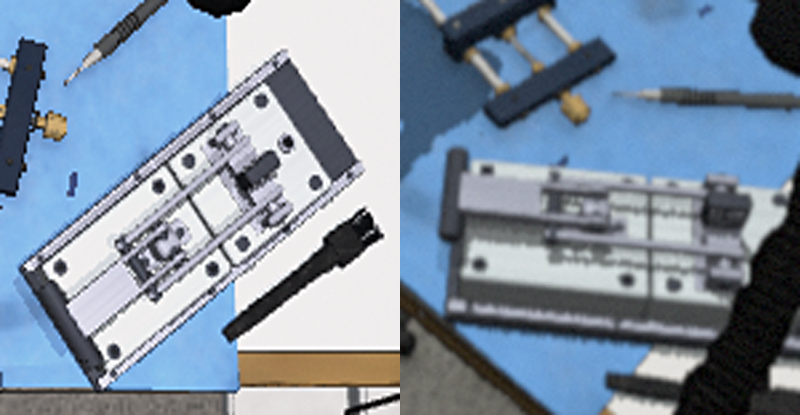

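Both views show the lever flat, with its bar top at z≈82.5 mm, which matches shut. The halves are drawn together to a thin line, the claw is hooked, and the brush hasn't moved. I'll hand in.

```bash
python3 -c "
from cell import robot
print(robot.hand_in())"
```

```text
the job is handed in; nothing more can be done
None
```

The latch is closed and handed in at about 18 s: the claw is hooked behind the keeper, the lever is fully down, the halves are drawn together, and the arm is clear with no bystander touched; I carried the claw over the bar by raising the lever, not by gripping its tab.

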